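Slide the tube carrier along its rails into the locating notch

TASK

With a fingertip, gently push the plywood carrier that has the white tube collar on it along its rails towards the middle, until you feel it drop into the locating notch and it sits flat, then take your hand away clear of everything. Only push the carrier, never lift it; keep the collar standing on it without touching it, and leave the empty carrier and everything else where they are.

Things in the scene. Friction and masses are not known exactly. Their poses are not given: they have to be found in the camera images.
- jig: Fixed jig: 160 x 500 x 10 mm aluminium base plate with two rails 480 mm long along its y axis (roughly across the robot's front). Origin: on the table under its middle; z up. Rail running surface 30 mm above the table, at x = 38 to 62 mm either side; open between down to the plate. Outer lips (x = 62 to 70 mm either side, top at 44 mm) guide the carriers with 1.5 mm play.
- notch (a point): Centre of the locating notch: on the jig's middle line at mid-length, 30 mm above the table; axes as the jig's. A short black line on each lip marks it. It is four pockets, 8 mm deep and 16 mm long, in the running surface; only a carrier centred within about 2 mm drops in. It then sits 8 mm lower, stopped by the pocket walls.
- carrier: Tube carrier, loose on the rails: plywood board 121 mm across the rails, 110 mm along them (its y axis), 18 mm thick, on four steel feet 10 mm high, 0.4 to 0.9 kg. Origin: centre of its feet's undersides, 30 mm above the table when riding, 22 mm when seated; the board spans 10 to 28 mm above it. Starts 130 to 175 mm from the notch, on either side; takes 2 to 9 N to slide.
- carrier_top (a point): Centre of the top face of the tube carrier's board, 28 mm above its origin; here a steel plug 36 mm across and 8 mm high stands inside the collar. The board's end faces are 55 mm from here along the rails.
- spare: The empty carrier: same board without a collar, so its steel plug shows; parked on the rails on the other side of the notch. To be left alone.
- collar: White tube collar 50 mm outside diameter, 42 mm bore, 30 mm high, standing loosely over the plug on the tube carrier, top 88 mm above the table while riding. Origin: centre of its underside.
- tape: Bystander: roll of paper tape lying flat, 84 mm across, 24 mm high, beside the rails. Leave alone.
- offcut: Bystander: clear tube offcut standing, 60 mm across, 75 mm high, beside the rails. Leave alone.
- deburrer: Bystander: screwdriver-shaped deburring tool lying beside the rails. Leave alone.
- cleaner: Bystander: white bottle, 64 mm across, 170 mm tall. Leave alone.
- glue: Bystander: amber jar, 60 mm across, 80 mm tall, beside the rails. Leave alone.
- screws: Bystander: grey open tray 100 x 140 x 45 mm. Leave alone.

How it is judged:
On the way:
1. the tube carrier, still riding on the rails, has been slid to within 60 mm of the notch (y of carrier in the frame of jig between -0.06 and 0.06 m and z of carrier in the frame of jig between 0.027 and 0.035 m), for 0.05 s.
At the end, for the whole second after the job is handed in: The tube carrier rests in the notch: centred within 5 mm along the rails, 8 mm (+2.5/-3) below its riding height, flat within 2 degrees and at rest, with the collar still standing flat over its plug (x of carrier in the frame of jig between -0.004 and 0.004 m and y of carrier in the frame of jig between -0.005 and 0.005 m and z of carrier in the frame of jig between 0.019 and 0.0245 m and angle between carrier's own z axis and vertical below 0.035 rad and linear speed of each of carrier, collar below 0.01 m/s and angle between collar's own z axis and vertical below 0.05 rad and distance between collar and carrier below 0.034 m); the robot touches nothing.
It fails at once if the tube carrier is lifted more than 8 mm off its rails or tipped more than 10 degrees (z of carrier in the frame of jig above 0.038 m or angle between carrier's own z axis and vertical above 0.17 rad).
It fails at once if the robot pushes the tube carrier with more than 35 N (contact force between any of the arm, the fingers and carrier above 35 N).
It fails at once if the robot touches the collar, or the collar comes off its plug or tips (contact force between any of the fingers, the arm and collar above 0.5 N or distance between collar and carrier above 0.04 m or angle between collar's own z axis and vertical above 0.3 rad).
It fails at once if the empty carrier is moved more than 10 mm (distance of spare from where it was at the start of the episode above 0.01 m).
It fails at once if a bystander is moved more than 20 mm (distance of any of tape, offcut, deburrer, cleaner, glue, screws from where it was at the start of the episode above 0.02 m).
It also fails if it takes over 40 s, if anything falls off the work surface, if the arm or the gripper's body presses on something with over 40 N, if the wrist force passes 120 N, or if a joint passes its speed limit or range.

ROBOT

A 6-joint arm with a two-finger parallel gripper is mounted at the origin on the work surface. World frame = base frame: x ahead of the robot, y to its left, z up, the work surface at z = 0. Lengths are in m, angles in rad, forces in N, time in s.
With the tool pointing down it reaches from about 0.375 to 0.9 m from the base axis. Payload 3.1 kg.
Tool frame: the origin (TCP) lies on the front face of the gripper's body, between the roots of the fingers; the fingertips stand 73 mm ahead of it and the grasp point (between the pads) lies 54 mm ahead of it (r.tcp_to_tips is the z of the fingertips in the tool frame, in m); z points along the fingers, y is the direction in which the jaws open and shut (so a half turn about z gives the same grasp; the last joint's range is limited). The gripper opens to 85 mm and grips with 20 to 120 N. Pads are 22 mm wide; open, the fingers measure 114 mm over their backs; the gripper's body (76 mm by 85 mm) begins 54 mm behind the grasp point. The pads swing forward as they close: fully open they stand 13 mm farther back than shut.
Start: joints at [-1.355, 0.527, 1.433, -0, 1.181, -0.178], TCP at [0.24, -0.577, 0.304] pointing down, gripper open.
Joint ranges: [-3.08, 3.08], [-0.75, 2.2], [0.22, 2.44], [-1.43, 4.57], [0, 2.65], [-2.85, 2.85]. Speed limits (rad/s): [2.79, 2.79, 3.14, 3.14, 3.14, 3.14].

INTERFACE

Orientations are given as a 3x3 rotation matrix whose columns are the frame's x, y, z axes.
In Python, from bench import r gives the robot as it stands.
- The arm moves only by the tool arm_command, never from a script. Its argument "commands" is a list of rows, each a list of 4 numbers: the shift along the tool's x, y, z in units of 50 mm (1.0 is 50 mm), then the turn about the tool's z in units of 10 degrees (1.0 is 10 degrees). A call has 1 to 10 rows; each row shifts and turns the pose as measured when the row begins, along the tool's axes as they then stand; what a row does not reach is not made up. A row lasts 1/8 s, in which the tool goes at most 62.5 mm and 10.7 degrees, less where a joint would pass 70% of its speed; a pose out of reach is approached as far as the arm can. A call is refused whole if a number of a shift passes 1 or a number of a turn 1, either way. A call with a gripper value outside its range is refused whole. "hand" is the closure, from -1 (fully open) to 1 (shut), so that 0 is half open, set as the call begins (left out, the last holds). The fingers move at their own pace and stop on an object; "grip_force" is the grip in N (left out, the last holds). Time passes only in rows, so rows that do not move let the fingers close. It gives the time, the measured TCP pose, the force and the opening at its end, in the units of the state.
- r.get_obs(): the state, without advancing time (a new reading comes with each control period).
- r.capture(name): name is "scene" or "top" or "wrist"; returns a dict with "img" (420x560x3 uint8, red, green, blue), "z_map" (420x560 float32, m along the optical axis (not along the pixel's ray), 0 where there is no reading), "fx", "fy", "cx", "cy" (pixels), "R" (3x3) and "t" (3): a world point X has camera coordinates R X + t. Camera axes: x right, y down, z forward; pixel columns grow to the right and rows downward; lengths in m; the calibration is good to about 2 mm. The wrist camera is an equidistant fisheye: a pixel r from the principal point sees the ray r / f radians off the axis. A picture is of the moment at which its call begins.
- r.hand_in(): hands the job in, once; it reports no verdict.
The state is a dict: "time": time; "joint_pos": joint angles; "joint_velocities": joint speeds; "tau": joint torques, N m; "tcp_pos": TCP position; "eef_rot": TCP orientation; "force": force on the tool from outside, world axes, zero at the start; "ft_torque": the same for the moment, N m; "gripper_width": finger opening in m.
Only numpy, scipy, OpenCV 4.12 (cv2) and the standard library are available. Lean on these libraries where they do the work, as an engineer would, in place of code of your own. Each camera call takes 0.05 s, during which the arm holds its last target.

## Working session

There is one attempt and no reset: what is moved stays moved. The work goes in short steps, Python scripts to look and compute and a tool call to move; the robot and the scene stay as the last step left them, time stands still between calls to the robot, and variables do not carry over. Pictures are saved under pics/ and viewed, and the job is handed in when it is done.

Besides the shell and the picture viewer there is one more tool, called after "Emit:" as name([rows], argument=value, ...), one row to a line, values as JSON. arm_command: Moves the arm, as the interface text tells. Its arguments: {"type":"object","properties":{"commands":{"type":"array","items":{"type":"array","items":{"type":"number"}}},"hand":{"type":"number"},"grip_force":{"type":"number"}},"required":["commands"]}

```bash
mkdir -p pics; ls; python3 - <<'E'
from bench import r
import cv2
o=r.get_obs()
print({k:o[k] for k in('time','tcp_pos','eef_rot','force','gripper_width')}, r.tcp_to_tips)
for n in("scene","top"):
    c=r.capture(n); cv2.imwrite(f"pics/{n}0.png",c["img"][:,:,::-1]); 
    import pickle; pickle.dump(c,open(f"{n}0.pkl","wb"))
E
```

```text
pics
{'time': 0.0, 'tcp_pos': array([ 0.24026636, -0.57635874,  0.30293179]), 'eef_rot': array([[ 9.23095332e-01,  3.84570917e-01, -4.67047020e-04],
       [ 3.84571010e-01, -9.23092983e-01,  2.11742045e-03],
       [ 3.83170497e-04, -2.13419368e-03, -9.99997649e-01]]), 'force': array([0.38879042, 0.01720966, 0.76267573]), 'gripper_width': 0.08544343668811012} 0.0726
```

View pics/scene0.png

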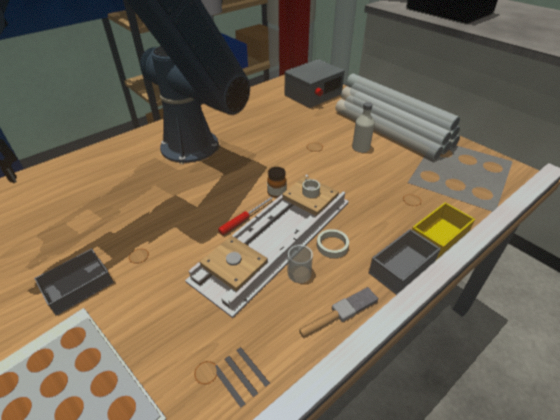

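View pics/top0.png

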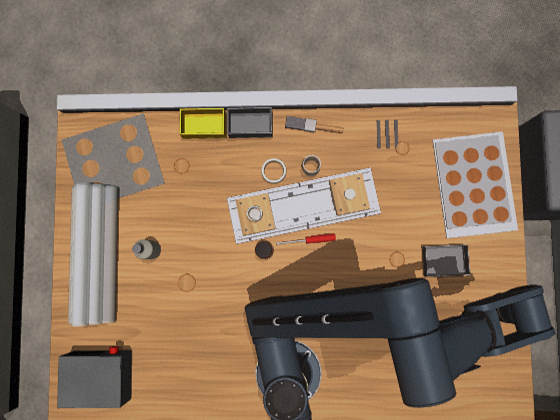

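```bash
cat > h.py <<'E'
import numpy as np,pickle
def w(c,u,v,z):
    d=np.array([(u-c["cx"])/c["fx"],(v-c["cy"])/c["fy"],1.]); R,t=np.array(c["R"]),np.array(c["t"])
    o=-R.T@t; d=R.T@d; return o+d*(z-o[2])/d[2]
E
python3 - <<'E'
import pickle,cv2
from h import *
c=pickle.load(open("top0.pkl","rb"))
im=c["img"][155:265,215:395,::-1]
cv2.imwrite("pics/topc.png",cv2.resize(im,None,fx=4.4,fy=4.4,interpolation=cv2.INTER_CUBIC))
R=c["R"];print(R,-R.T@c["t"],c["fx"])
E
```

```text
[[-0.01169636 -0.99968393 -0.0222539 ]
 [-0.99516373  0.01380846 -0.09725473]
 [ 0.09753129  0.02100875 -0.99501069]] [ 0.36270689 -0.04732908  1.77230952] 523.0074218957699
```

View pics/topc.png

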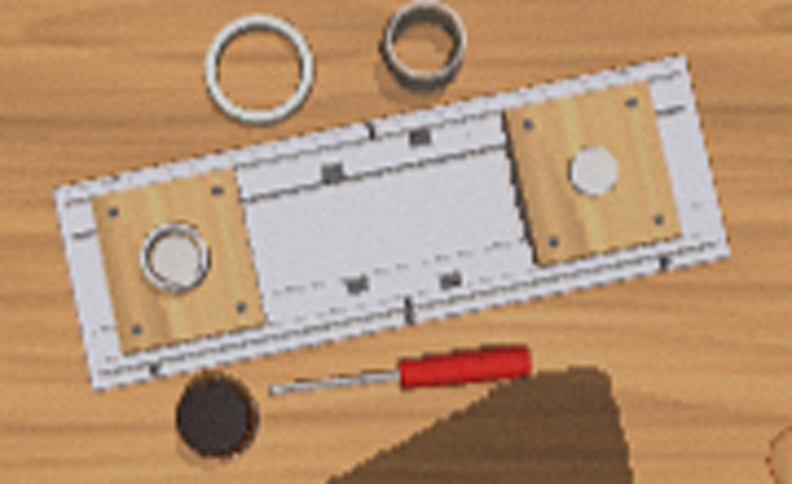

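```bash
python3 - <<'E'
from h import *
c=pickle.load(open("top0.pkl","rb"))
P=lambda u,v,z:w(c,215+(u+.5)/4.4-.5,155+(v+.5)/4.4-.5,z)
m=[P(371,130,.044),P(409,310,.044)]
pl=np.array([P(*p,.01) for p in[(55,188),(685,57),(728,255),(97,388)]])
ca=np.array([P(*p,.058) for p in[(93,197),(237,170),(266,322),(122,352)]])
sp=np.array([P(*p,.058) for p in[(505,109),(650,78),(684,235),(537,266)]])
print("marks",m,np.mean(m,0),np.linalg.norm(m[0]-m[1]))
print("plate",pl.mean(0),[np.linalg.norm(pl[i]-pl[i-1]) for i in range(4)])
print("car",ca,ca.mean(0),[np.linalg.norm(ca[i]-ca[i-1]) for i in range(4)])
print("spare",sp.mean(0))
y=pl[0]+pl[3]-pl[1]-pl[2]; y/=np.linalg.norm(y);print("y axis",y,np.degrees(np.arctan2(-y[0],y[1])))
y2=ca.mean(0)-sp.mean(0);y2/=np.linalg.norm(y2);print(y2)
n=np.array(pl.mean(0)); 
x=np.array([y[1],-y[0],0])
for q in(np.mean(m,0),ca.mean(0),sp.mean(0),P(176,258,.088),P(216,415,.08)): print("jig frame",(q-n)@x,(q-n)@y, q)
E
```

```text
marks [array([ 0.62442628, -0.04390545,  0.044     ]), array([ 0.48723232, -0.07064322,  0.044     ])] [ 0.5558293  -0.05727434  0.044     ] 0.13977514585110198
plate [ 0.55811526 -0.05833361  0.01      ] [np.float64(0.1583479623842817), np.float64(0.4977570182956399), np.float64(0.15690368937871346), np.float64(0.4944290308611738)]
car [[0.5745634  0.16579675 0.058     ]
 [0.59344809 0.05721289 0.058     ]
 [0.47866171 0.03642417 0.058     ]
 [0.4576325  0.14427929 0.058     ]] [0.52607642 0.10092827 0.058     ] [np.float64(0.11889421886311546), np.float64(0.1102138168378253), np.float64(0.11665369308785169), np.float64(0.10988609963412742)]
spare [ 0.58821456 -0.21051072  0.058     ]
y axis [-0.19226834  0.98134239  0.        ] 11.085191564512993
[-0.19566297  0.9806712   0.        ]
jig frame -0.002039643745478901 0.001479024709868908 [ 0.5558293  -0.05727434  0.044     ]
jig frame -0.0008200460400389354 0.16245048847782984 [0.52607642 0.10092827 0.058     ]
jig frame 0.00027888104684320084 -0.15512499693608586 [ 0.58821456 -0.21051072  0.058     ]
jig frame -0.002158505589551921 0.1626495557263328 [0.52472466 0.10086628 0.088     ]
jig frame -0.12093224786540434 0.15725516942731807 [0.40920412 0.07273611 0.08      ]
```

Emit:
arm_command([
  [0.68,-0.78,0,0],
  [0.68,-0.78,0,0],
  [0.68,-0.78,0,0],
  [0.68,-0.78,0,0],
  [0.68,-0.78,0,0],
  [0.68,-0.78,0,0],
  [0.68,-0.78,0,0],
  [0.68,-0.78,0,0],
  [0.68,-0.78,0,0],
  [0.68,-0.78,0,0],
], hand=1)

```text
time: 1.35
tcp_pos: [0.4079, -0.0745, 0.3011]
eef_rot: [[0.927, 0.376, -0.0], [0.376, -0.927, 0.004], [0.001, -0.003, -1.0]]
force: [1.2, -2.0, 0.2]
gripper_width: -0.0001
```

Emit:
arm_command([
  [0.65,-0.74,0,0],
  [0.65,-0.74,0,0],
  [0.65,-0.74,0,0],
  [0.65,-0.74,0,0],
  [0.65,-0.74,0,0],
  [0.65,-0.74,0,0],
  [0,0,0,-0.98],
  [0,0,0,-0.98],
  [0,0,0,-0.98],
  [0,0,0,-0.98],
])

```text
time: 2.6
tcp_pos: [0.5059, 0.2195, 0.2989]
eef_rot: [[0.454, 0.891, -0.004], [0.891, -0.454, 0.002], [0.0, -0.005, -1.0]]
force: [-0.4, -0.9, 0.1]
gripper_width: -0.0
```

Emit:
arm_command([
  [0,0,0,-1],
  [0,0,0,-1],
  [0,0,0,-1],
  [0,0,0,-0.9],
  [0,0,0,0],
])

```text
time: 3.22
tcp_pos: [0.5043, 0.2194, 0.2967]
eef_rot: [[-0.23, 0.973, -0.01], [0.973, 0.23, 0.001], [0.004, -0.009, -1.0]]
force: [-0.4, 0.1, 0.4]
gripper_width: -0.0001
```

```bash
cat > st.py <<'E'
from bench import r
import numpy as np
o=r.get_obs(); y=np.array([-.1942,.981]);x=np.array([.981,.1942]);n=np.array([.5568,-.058])
p=o["tcp_pos"];R=o["eef_rot"]
print("t",o["time"],"tcp",p,"jig xy",(p[:2]-n)@x,(p[:2]-n)@y,"tip z",p[2]-r.tcp_to_tips,"xang",np.degrees(np.arctan2(R[1,0],R[0,0])),"F",o["force"],"tilt",R[:,2])
E
python3 st.py; python3 - <<'E'
from bench import r
import cv2,pickle
for n in ("top","scene","wrist"):
    c=r.capture(n);pickle.dump(c,open(n+"1.pkl","wb"));cv2.imwrite(f"pics/{n}1.png",c["img"][:,:,::-1])
E
```

```text
t 3.225 tcp [0.50430528 0.21936784 0.29665915] jig xy 0.0023675186366106673 0.28229232328035786 tip z 0.22405914508620317 xang 103.28476869042238 F [-0.39011954  0.09764791  0.35142525] tilt [-0.00958766  0.00135737 -0.99995312]
```

View pics/wrist1.png

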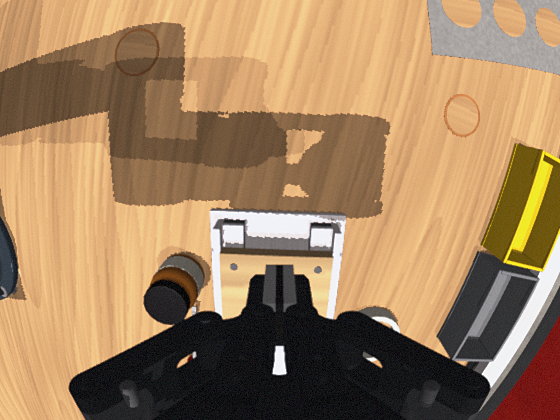

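View pics/scene1.png

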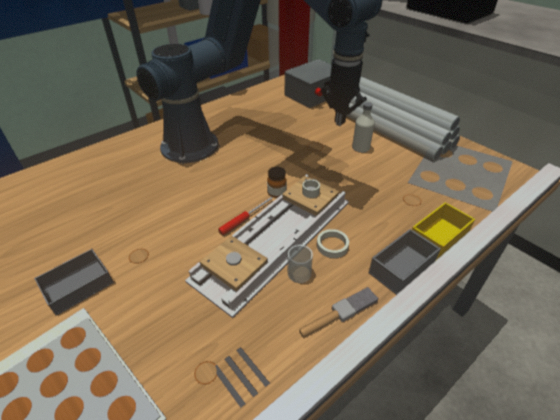

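```bash
python3 - <<'E'
from h import *
c=pickle.load(open("top0.pkl","rb"))
for u,v,z in((140,240,.17),(148,249,.09),(311,165,.075)):
    p=w(c,u,v,z); d=p[:2]-[.5568,-.058]; print(p, d@[.981,.1942], d@[-.1942,.981])
E
```

```text
[0.43889689 0.44795691 0.17      ] -0.017406119358733582 0.5192405165717434
[0.41330912 0.44620492 0.09      ] -0.04284796204267886 0.5224909539915175
[ 0.68273853 -0.08448514  0.075     ] 0.1184022876381945 -0.050439187936013645
```

Emit:
arm_command([
  [0,0,0.6,0.2],
  [0,0,0.6,0],
  [0,0,0.6,0],
  [0,0,0.6,0],
  [0,0,0.5,0],
  [0,0,0.4,0],
  [0,0,0.2,0],
  [0,0,0,0],
])

```text
time: 4.38
tcp_pos: [0.5059, 0.2203, 0.118]
eef_rot: [[-0.182, 0.983, -0.003], [0.983, 0.182, 0.003], [0.003, -0.003, -1.0]]
force: [0.6, 0.7, 0.3]
gripper_width: 0.0001
```

```bash
python3 st.py; python3 - <<'E'
from bench import r
import cv2
c=r.capture("wrist");cv2.imwrite(f"pics/wrist2.png",c["img"][:,:,::-1])
c=r.capture("scene");cv2.imwrite(f"pics/scene2.png",cv2.resize(c["img"][60:320,180:420,::-1],None,fx=2.3,fy=2.3))
E
```

```text
t 4.375 tcp [0.5058959 0.2202851 0.1179892] jig xy 0.004106044941897576 0.2828832617855284 tip z 0.04538920171766431 xang 100.49512823102728 F [0.63884122 0.68137806 0.33001215] tilt [-0.00308156  0.00268405 -0.99999165]
```

View pics/wrist2.png

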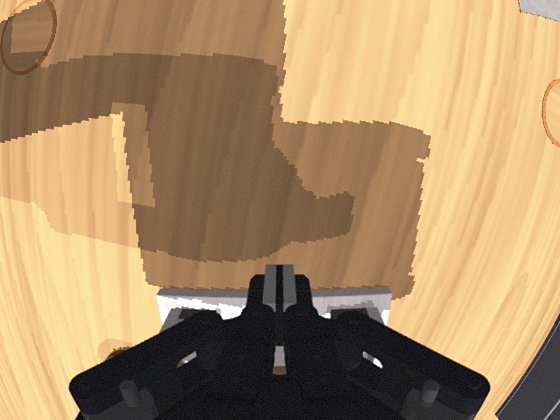

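View pics/scene2.png

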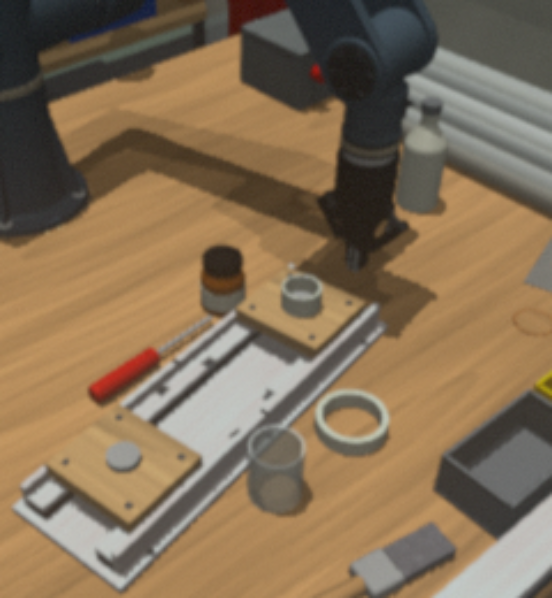

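Emit:
arm_command([
  [-0.15,-0.04,0.03,0],
  [-0.15,-0.04,0.03,0],
  [-0.15,0,0.02,0],
  [-0.15,0,0,0],
  [-0.15,0,0,0],
  [-0.08,0,0,0],
  [0,0,0,0],
])

```text
time: 5.35
tcp_pos: [0.5117, 0.1754, 0.1169]
eef_rot: [[-0.181, 0.983, 0.004], [0.983, 0.181, 0.004], [0.003, 0.004, -1.0]]
force: [0.4, 0.6, -0.1]
gripper_width: 0.0
```

```bash
python3 st.py
```

```text
t 5.35 tcp [0.51173092 0.17544177 0.11686027] jig xy 0.0011216271615750464 0.23775878616637408 tip z 0.044260266571571255 xang 100.4262051442234 F [ 0.40114935  0.64665587 -0.08271186] tilt [ 0.00353908  0.00379304 -0.99998654]
```

Emit:
arm_command([
  [-0.06,0,0.03,0.05],
  [-0.06,0,0.02,0],
  [-0.06,0,0,0],
  [-0.06,0,0,0],
  [-0.06,0,0,0],
])

```text
time: 5.98
tcp_pos: [0.5141, 0.1615, 0.1141]
eef_rot: [[-0.172, 0.985, 0.003], [0.985, 0.172, 0.006], [0.005, 0.004, -1.0]]
force: [-0.5, 3.8, 1.5]
gripper_width: -0.0003
```

```bash
python3 st.py
```

```text
t 5.975 tcp [0.51409038 0.16147861 0.11407959] jig xy 0.000724609458364637 0.22360272678025478 tip z 0.04147959449919028 xang 99.90589906827451 F [-0.54392352  3.82656155  1.4550057 ] tilt [ 0.00324516  0.00564545 -0.9999788 ]
```

Emit:
arm_command([
  [-0.08,0,0,-0.05],
  [-0.08,0,0,-0.05],
  [-0.1,0,0,0],
  [-0.1,0,0,0],
  [-0.1,0,0,0],
])

```text
time: 6.6
tcp_pos: [0.518, 0.138, 0.1141]
eef_rot: [[-0.19, 0.982, 0.002], [0.982, 0.19, 0.006], [0.006, 0.003, -1.0]]
force: [-0.2, 3.6, 2.1]
gripper_width: 0.0001
```

```bash
python3 st.py;  python3 - <<'E'
from bench import r
import cv2
c=r.capture("top");cv2.imwrite(f"pics/top3.png",cv2.resize(c["img"][155:265,215:395,::-1],None,fx=4.4,fy=4.4,interpolation=2))
c=r.capture("scene");cv2.imwrite(f"pics/scene3.png",cv2.resize(c["img"][60:320,180:420,::-1],None,fx=2.3,fy=2.3))
E
```

```text
t 6.6 tcp [0.51803025 0.13802868 0.11405942] jig xy 3.564844898686406e-05 0.19983321806348356 tip z 0.041459418921787144 xang 100.97093159371622 F [-0.19402443  3.56032471  2.10262664] tilt [ 0.00224145  0.00642737 -0.99997683]
```

View pics/top3.png

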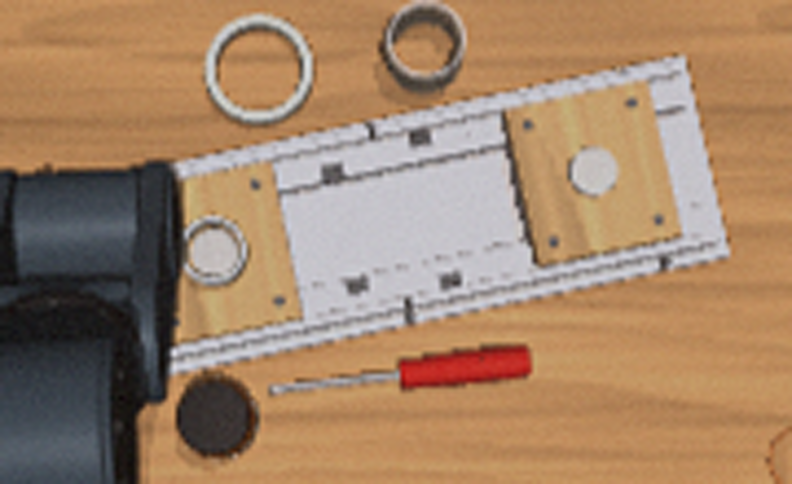

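View pics/scene3.png

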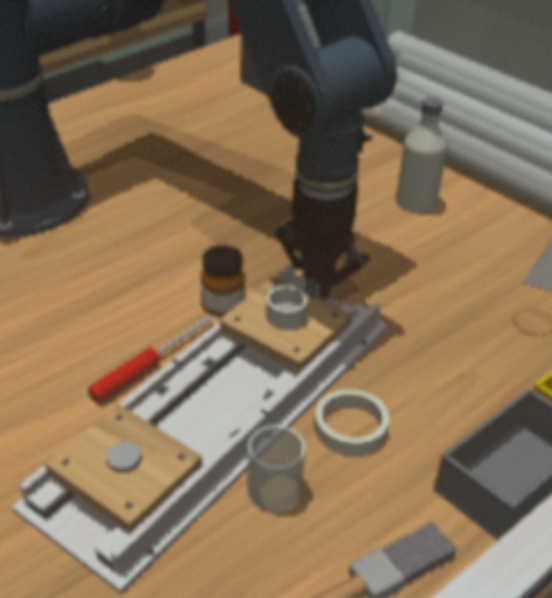

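Emit:
arm_command([
  [-0.12,0,0,0],
  [-0.14,0,0,0],
  [-0.14,0,0,0],
  [-0.14,0,0,0],
  [-0.14,0,0,0],
  [-0.14,0,0,0],
  [-0.14,0,0,0],
  [-0.14,0,0,0],
  [-0.12,0,0,0],
  [-0.1,0,0,0],
])

```text
time: 7.95
tcp_pos: [0.531, 0.0689, 0.114]
eef_rot: [[-0.189, 0.982, 0.001], [0.982, 0.189, 0.007], [0.007, 0.003, -1.0]]
force: [-1.0, 5.9, 2.5]
gripper_width: -0.0005
```

```bash
python3 st.py;  python3 - <<'E'
from bench import r
import cv2
c=r.capture("scene");cv2.imwrite(f"pics/scene4.png",cv2.resize(c["img"][60:320,180:420,::-1],None,fx=2.3,fy=2.3))
E
```

```text
t 7.95 tcp [0.53096753 0.06890337 0.11404264] jig xy -0.0006970215502890408 0.12950887456646676 tip z 0.04144264295863019 xang 100.92011410767108 F [-1.03540094  5.8822226   2.49597899] tilt [ 0.00134032  0.00706611 -0.99997414]
```

View pics/scene4.png

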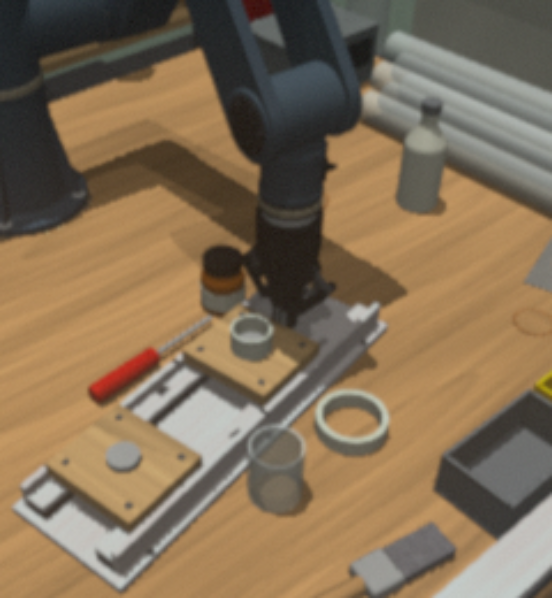

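Emit:
arm_command([
  [-0.1,0,0,0],
  [-0.12,0,0,0],
  [-0.12,0,0,0],
  [-0.12,0,0,0],
  [-0.12,0,0,0],
  [-0.12,0,0,0],
  [-0.12,0,0,0],
  [-0.1,0,0,0],
  [-0.08,0,0,0],
])

```text
time: 9.12
tcp_pos: [0.5408, 0.019, 0.1141]
eef_rot: [[-0.189, 0.982, 0.002], [0.982, 0.189, 0.01], [0.009, 0.004, -1.0]]
force: [-0.5, 5.9, 2.9]
gripper_width: 0.0003
```

```bash
python3 st.py
```

```text
t 9.125 tcp [0.54077034 0.01896466 0.11405149] jig xy -0.0007785549165185016 0.07861528917049375 tip z 0.04145149236769882 xang 100.88735851081888 F [-0.47194298  5.92446385  2.87897759] tilt [ 0.00178646  0.00975615 -0.99995081]
```

Emit:
arm_command([
  [-0.05,0,0,0],
  [-0.05,0,0,0],
  [-0.04,0,0,0],
])

```text
time: 9.5
tcp_pos: [0.5421, 0.0123, 0.114]
eef_rot: [[-0.188, 0.982, 0.002], [0.982, 0.188, 0.011], [0.011, 0.004, -1.0]]
force: [0.2, 5.8, 1.1]
gripper_width: 0.0001
```

Emit:
arm_command([
  [-0.04,0,0,0],
])

```text
time: 9.62
tcp_pos: [0.5424, 0.0105, 0.114]
eef_rot: [[-0.188, 0.982, 0.002], [0.982, 0.188, 0.012], [0.011, 0.004, -1.0]]
force: [0.9, 5.0, 1.7]
gripper_width: 0.0001
```

Emit:
arm_command([
  [-0.04,0,0,0],
])

```text
time: 9.75
tcp_pos: [0.5428, 0.0086, 0.114]
eef_rot: [[-0.188, 0.982, 0.002], [0.982, 0.188, 0.012], [0.011, 0.004, -1.0]]
force: [0.0, 5.3, 1.1]
gripper_width: 0.0
```

```bash
python3 st.py
```

```text
t 9.75 tcp [0.54276105 0.00864814 0.11399241] jig xy -0.0008291464257511694 0.06810818815998679 tip z 0.04139240721944029 xang 100.85661866984603 F [0.01672131 5.27853395 1.09598626] tilt [ 0.00167813  0.01187802 -0.99992805]
```

Emit:
arm_command([
  [-0.03,0,0,0],
])

```text
time: 9.88
tcp_pos: [0.5431, 0.007, 0.1139]
eef_rot: [[-0.188, 0.982, 0.002], [0.982, 0.188, 0.012], [0.011, 0.004, -1.0]]
force: [0.4, 5.8, 2.9]
gripper_width: -0.0002
```

Emit:
arm_command([
  [-0.03,0,0,0],
])

```text
time: 10.0
tcp_pos: [0.5433, 0.0058, 0.1139]
eef_rot: [[-0.188, 0.982, 0.002], [0.982, 0.188, 0.013], [0.012, 0.004, -1.0]]
force: [0.1, 6.6, 2.8]
gripper_width: -0.0002
```

```bash
python3 st.py;  python3 - <<'E'
from bench import r
import cv2,pickle
c=r.capture("scene");pickle.dump(c,open("scene5.pkl","wb"));cv2.imwrite(f"pics/scene5.png",cv2.resize(c["img"][160:290,200:380,::-1],None,fx=4.2,fy=4.2,interpolation=2))
E
```

```text
t 10.0 tcp [0.54331338 0.00575733 0.11389518] jig xy -0.0008486985844517989 0.06516504427119027 tip z 0.041295180597969466 xang 100.82940843612027 F [0.13093623 6.58881439 2.76245928] tilt [ 0.00153503  0.01262708 -0.9999191 ]
```

View pics/scene5.png

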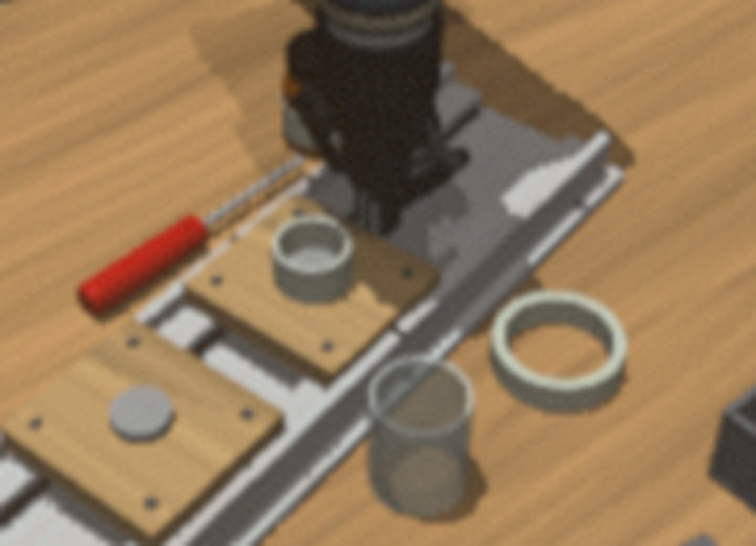

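Emit:
arm_command([
  [-0.03,0,0,0],
])

```text
time: 10.18
tcp_pos: [0.5436, 0.0044, 0.1139]
eef_rot: [[-0.188, 0.982, 0.001], [0.982, 0.188, 0.013], [0.013, 0.004, -1.0]]
force: [0.0, 5.5, 1.7]
gripper_width: -0.0002
```

Emit:
arm_command([
  [-0.03,0,0,0],
])

```text
time: 10.3
tcp_pos: [0.5437, 0.0037, 0.1139]
eef_rot: [[-0.187, 0.982, 0.001], [0.982, 0.186, 0.015], [0.014, 0.004, -1.0]]
force: [0.4, 10.4, 2.8]
gripper_width: 0.0
```

```bash
python3 st.py;  python3 - <<'E'
from bench import r
import cv2,pickle
c=r.capture("scene");cv2.imwrite(f"pics/scene6.png",cv2.resize(c["img"][160:290,200:380,::-1],None,fx=4.2,fy=4.2,interpolation=2))
E
```

```text
t 10.3 tcp [0.54368567 0.00365959 0.11389826] jig xy -0.000890864624194574 0.0630348600899539 tip z 0.04129825925962169 xang 100.75101341025285 F [ 0.3629588  10.38576916  2.77898396] tilt [ 0.00100962  0.01484823 -0.99988925]
```

View pics/scene6.png

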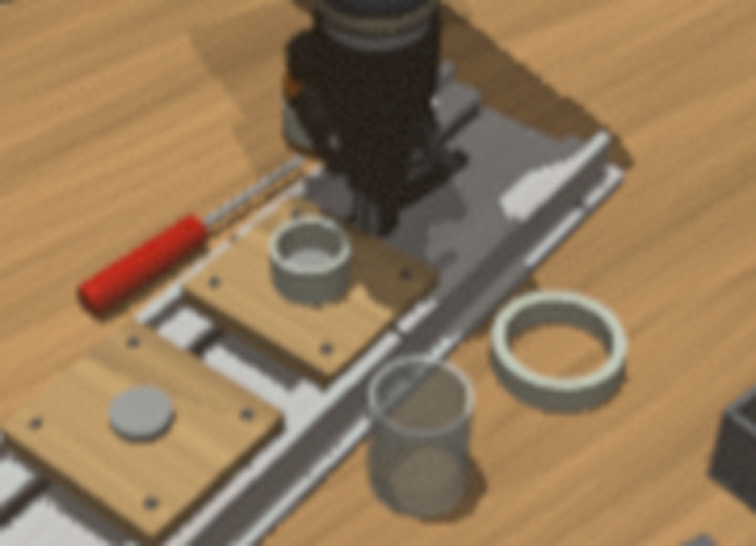

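```bash
cat > ht.py <<'E'
from bench import r
import numpy as np,sys
def run(pts,c):
    R,t=c["R"],c["t"]
    for u0,v0 in pts:
        P=[]
        for du in range(-2,3):
            for dv in range(-2,3):
                u,v=u0+du,v0+dv;z=c["z_map"][v,u]
                if z>0:P.append(R.T@(np.array([(u-c["cx"])/c["fx"]*z,(v-c["cy"])/c["fy"]*z,z])-t))
        print((u0,v0),np.median(P,0).round(4))
E
python3 - <<'E'
from ht import *
import pickle
f=lambda L:[(int(200+u/4.2),int(160+v/4.2)) for u,v in L]
L=f([(250,300),(330,325),(225,265),(60,400),(150,480),(220,420)])
print("before");run(L,pickle.load(open("scene5.pkl","rb")))
print("start spare");run(L[3:],pickle.load(open("scene1.pkl","rb")))
print("now");run(L,r.capture("scene"))
E
python3 st.py
```

```text
before
(259, 231) [ 0.5442 -0.1018  0.0508]
(278, 237) [ 0.5931 -0.0782  0.0501]
(253, 223) [ 0.5102 -0.0955  0.0499]
(214, 255) [ 0.5447 -0.2398  0.0585]
(235, 274) [ 0.6235 -0.234   0.0586]
(252, 260) [ 0.6153 -0.1787  0.0581]
start spare
(214, 255) [ 0.5428 -0.2399  0.0584]
(235, 274) [ 0.6243 -0.2343  0.0586]
(252, 260) [ 0.6161 -0.179   0.0587]
now
(259, 231) [ 0.5442 -0.1021  0.0511]
(278, 237) [ 0.5937 -0.0782  0.0505]
(253, 223) [ 0.5095 -0.0967  0.0506]
(214, 255) [ 0.5448 -0.2398  0.059 ]
(235, 274) [ 0.6242 -0.2343  0.0587]
(252, 260) [ 0.6166 -0.179   0.0583]
t 10.4 tcp [0.54368556 0.00370189 0.11391236] jig xy -0.000882760997927336 0.06307637949036601 tip z 0.04131235901777684 xang 100.75870335524172 F [0.37559627 7.12673467 1.97815303] tilt [ 0.00108801  0.01474403 -0.99989071]
```

Emit:
arm_command([
  [0.05,0,0,0],
  [0.1,0,0,0],
  [0.2,0,0,0],
  [0.3,0,0,0],
  [0.4,0,0,0],
  [0.4,0,-0.2,0],
  [0,0,-0.6,0],
  [0,0,-0.8,0],
  [0,0,-0.8,0],
  [0,0,-0.8,0],
])

```text
time: 11.65
tcp_pos: [0.5256, 0.0794, 0.2749]
eef_rot: [[-0.192, 0.981, -0.01], [0.981, 0.192, 0.012], [0.013, -0.007, -1.0]]
force: [0.8, -0.2, -0.0]
gripper_width: -0.0
```

Emit:
arm_command([
  [0.8,0,-0.6,0],
  [0.8,0,0,0],
  [0.8,0,0,0],
  [0.5,0,0,0],
  [0,0,0,0],
  [0,0,0,0],
])

```text
time: 12.4
tcp_pos: [0.4956, 0.2287, 0.312]
eef_rot: [[-0.195, 0.981, -0.001], [0.981, 0.195, 0.011], [0.011, 0.002, -1.0]]
force: [0.3, -0.3, -0.4]
gripper_width: -0.0
```

```bash
python3 st.py;  python3 - <<'E'
from ht import *
import cv2,pickle
c=r.capture("top");pickle.dump(c,open("top7.pkl","wb"));cv2.imwrite("pics/top7.png",cv2.resize(c["img"][155:265,215:395,::-1],None,fx=4.4,fy=4.4,interpolation=2))
c=r.capture("scene");cv2.imwrite(f"pics/scene7.png",cv2.resize(c["img"][160:290,200:380,::-1],None,fx=4.2,fy=4.2,interpolation=2))
f=lambda L:[(int(200+u/4.2),int(160+v/4.2)) for u,v in L]
run(f([(250,300),(330,325),(225,265),(390,290),(290,225),(60,400),(150,480),(220,420)]),c)
E
```

```text
t 12.4 tcp [0.49563963 0.22870391 0.31199496] jig xy -0.0043204225891501176 0.2931338796981395 tip z 0.2393949573296893 xang 101.25247111229645 F [ 0.2636024  -0.28648799 -0.37822555] tilt [-5.45199087e-04  1.09359629e-02 -9.99940052e-01]
(259, 231) [ 0.543  -0.1024  0.0504]
(278, 237) [ 0.5924 -0.078   0.0504]
(253, 223) [ 0.5098 -0.0955  0.0504]
(292, 229) [ 0.5937 -0.0313  0.0508]
(269, 213) [ 0.5328 -0.0537  0.0774]
(214, 255) [ 0.5438 -0.2399  0.0584]
(235, 274) [ 0.6243 -0.234   0.0588]
(252, 260) [ 0.6155 -0.1789  0.0587]
```

View pics/top7.png

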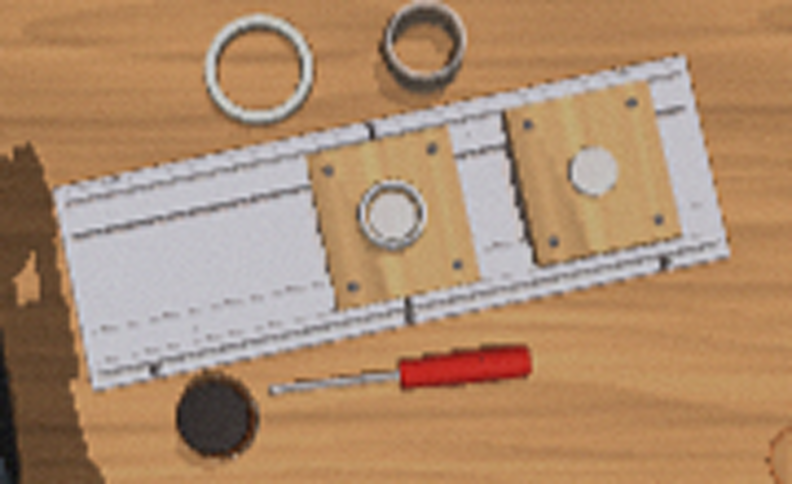

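View pics/scene7.png

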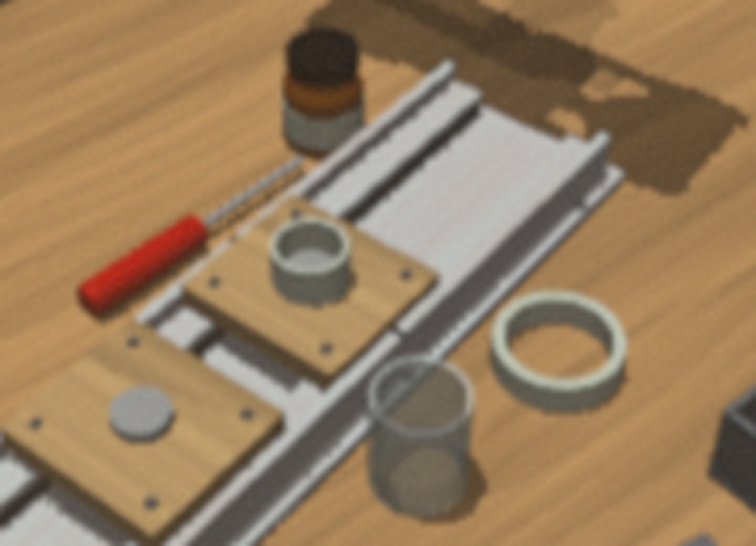

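The carrier is seated, centred on the black marks at (371,130) and (409,310). The board reads a flat 50.4–50.8 mm at all four points. The collar is standing, and everything else is where it was.

```bash
python3 -c "
from bench import r
print(r.hand_in())"
```

```text
the job is handed in; nothing more can be done
None
```

The tube carrier is sitting in the notch. I pushed it about 160 mm along the rails with the shut fingertips on its end face. Over the last few millimetres I went in 1.5 mm steps, until the push force rose to about 10 N and the carrier stopped. I then backed straight off and lifted the hand clear, and handed in at about 12.5 s.

**Last checks before handing in:**
- **Seating:** the board top read 50.4–50.8 mm at four points. That matches the 50 mm expected when seated, against 58–59 mm for the empty carrier still riding, so it sits flat.
- **Centring:** in the top view the carrier is centred on the black notch marks by eye. I did not measure its final offset.
- **Collar:** it is standing upright on its plug.
- **Empty carrier and bystanders:** the empty carrier's height readings match those at the start, and nothing near the rails looks moved. I did not check the farther bystanders again after the push.
- **Forces:** the highest push force I read was about 10 N, from readings at the end of each move. The hand read near zero once clear.

No check failed or disagreed. The drop itself did not show as a clear change in force. I confirmed it from the depth readings, which already showed the board seated just before the final stop.

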